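Slide the fork cradle home, then hold the brass lever level above it

TASK

First slide the forked cradle along its rail to the end stop until it is fully home and the spring ball of the detent drops into its notch. Then lift the long brass lever level by its balance point and hold it still and level over the middle of the fork, in line with its slot, big boss on the side away from the detent, with about 5 cm of air below it, so that a colleague can fit the clamp. Finish while still holding it there, and leave the other things on the bench where they are.

Things in the scene. Friction and masses are not known exactly. Their poses are not given: they have to be found in the camera images.
- fixture: Grey fixture fixed to the bench: plate 100 x 185 x 10 mm with a steel T-rail along its y axis, turned up to 0.3 rad. Origin on the bench surface straight under the cradle's home place, z up. Rail head 26 mm wide, top 28 mm above the bench, from y = -34 to +131 mm. A dark detent housing (22 x 24 mm, 32 mm high) stands on the +x side at x = 30 to 52 mm, y = 0.
- stop_face (a point): Middle of the end stop's face, 28 mm above the bench, at y = -31 mm of the fixture: a grey block 40 mm wide and 46 mm high at the -y end of the rail. The cradle at home stands 1 mm from it.
- cradle_center (a point): Dark steel cradle, captured on the rail and free to slide: 40 mm across (x), 60 mm along the rail (y), top 75 mm above the bench. This point is its middle, 50 mm up, 30 mm from its end faces, which are flat and free from 28 to 75 mm up, to be pushed. Starts 50 to 95 mm from home on the fixture's +y side; slides to -y. About 0.45 kg; slides with 1 to 3 N, passes the ball with up to 12 N.
- fork_top (a point): Middle of the cradle's fork at the level of its top, 75 mm above the bench, 25 mm above cradle_center. The fork: two upright cheeks, each 36 mm (x) x 19 mm (y) x 25 mm high, with a slot 22 mm wide between them that runs along x, square to the rail. Axes parallel to the fixture's.
- detent (a joint): The spring ball (radius 6 mm) of the detent, 20 mm above the bench: 0 = fully out, grows as it is pressed back (m). About 0.003 while the cradle's side rides on it, under 0.002 when it sits in the notch in the middle of the cradle's side.
- lever_balance (a point): Balance point (centre of mass) of the loose brass lever, in the middle of its bar, 18 mm above its underside. The lever lies flat on its two round ends; x axis along the bar from big boss to small eye, z up. Bar 12 mm wide, 14 mm high; lever 202 mm long, 0.54 to 0.82 kg. Starts up to 0.8 rad from world x, boss nearer the robot. Over the fork its x should point as the fixture's x.
- lever_boss (a point): Centre of the lever's big boss (44 mm diameter, 36 mm high), 18 mm above its underside, 51 mm from the balance point at the lever's -x. The small eye (20 mm diameter, 36 mm high) is centred 119 mm from the balance point at +x.
- link: Bystander: short brass link with two equal eyes, 114 x 24 x 18 mm, origin at the middle of its underside.
- bell: Bystander: bell-shaped brass foot, 100 mm diameter, 80 mm high, origin at the middle of its underside.
- bezel: Bystander: brass ring, 54 mm diameter, 22 mm high, origin at the middle of its underside.
- plank: Bystander: dark wood block 50 x 160 x 30 mm, origin at the middle of its underside.
- carton: Bystander: cardboard carton 90 x 70 x 50 mm, origin at the middle of its underside.
- oil: Bystander: amber jar, 48 mm diameter, 60 mm high, origin at the middle of its underside.
- tape: Bystander: roll of abrasive tape, 56 mm diameter, 25 mm high, origin at the middle of its underside.
Things that resemble listed ones, but are neither listed nor needed, are in the scene too. There is more than one size of the fixture; the one meant has the size given above.

How it is judged:
By the outcome, as a careful person would: the job done as asked, in the order asked, and still so for the second after the job is handed in, while the arm keeps its last pose, push and grip.
It also fails if it takes over 54 s, if anything falls off the work surface, if the arm or the gripper's body presses on something with over 40 N, if the wrist force passes 120 N, or if a joint passes its speed limit or range.

ROBOT

A 6-joint arm with a two-finger parallel gripper is mounted at the origin on the work surface. World frame = base frame: x ahead of the robot, y to its left, z up, the work surface at z = 0. Lengths are in m, angles in rad, forces in N, time in s.
With the tool pointing down it reaches from about 0.4 to 0.925 m from the base axis. Payload 12.5 kg.
Tool frame: the origin (TCP) lies on the centre line of the jaws, within the pads' length; the fingertips stand 19 mm ahead of it and the grasp point (between the pads) is the TCP; z points along the fingers, y is the direction in which the jaws open and shut (so a half turn about z gives the same grasp; the last joint's range is limited). The gripper opens to 95 mm and grips with 3 to 60 N. Pads are 20 mm wide; open, the fingers measure 119 mm over their backs; the gripper's body (75 mm by 180 mm) begins 59 mm behind the grasp point.
Start: joints at [1.148, 0.491, 1.559, -0, 1.092, -0.106], TCP at [0.195, 0.594, 0.234] pointing down, gripper open.
Joint ranges: [-3.1, 3.1], [-0.84, 2.19], [0.05, 2.79], [-1.13, 4.28], [0.06, 2.93], [-2.69, 2.69]. Speed limits (rad/s): [2.22, 2.22, 2.79, 3.14, 3.14, 3.14].

INTERFACE

Orientations are given as a unit quaternion [x, y, z, w].
In Python, from cell import * gives the robot as it stands.
- The arm moves only by the shell command python3 -m handwheel 'ROWS' [FORCE]. ROWS is JSON, a list of rows, each an object with "slide": the shift along the tool's x, y, z in cm, a list of three; "twist": the turn, a rotation vector about the tool's x, y, z in rad, a list of three; "hand": the gripper command: -1 is fully open, 1 is shut, values between are in proportion. A call has 1 to 10 rows; each row shifts and turns the commanded pose from where the row before left it, along the tool's axes as they then stand; what a row does not reach is not made up. A row lasts 1/8 s, in which the tool goes at most 62.5 mm and 10.7 degrees, less where a joint would pass 70% of its speed; a pose out of reach is approached as far as the arm can. A call with a gripper value outside its range is refused whole. The fingers move at their own pace and stop on an object; FORCE is the grip in N (left out, the last holds). Time passes only in rows, so rows that do not move let the fingers close. It gives the time, the measured TCP pose, the force and the opening at its end, in the units of the state.
- get_obs(): the state, without advancing time (a new reading comes with each control period).
- snapshot(name): name is "side" or "top" or "wrist"; returns the picture (480x640x3 uint8, red, green, blue); there is no depth.
- camera_info(name): a dict with "fx", "fy", "cx", "cy" (pixels), "distortion" ([k1, k2, p1, p2, k3] as OpenCV has them; the pictures are not rectified), "position" and "attitude" of the camera in the world. Camera axes: x right, y up, looking along -z (the intrinsics and any distortion apply to the point x, -y, -z); pixel columns grow to the right and rows downward; lengths in m; the calibration is good to about 2 mm. A picture is of the moment at which its call begins: read the wrist's pose just before it. camera_info takes no time and is no camera call; for the wrist camera it gives the pose at the moment of the call.
- close_job(): hands the job in, once; it reports no verdict.
The state is a dict: "time_s": time; "qpos": joint angles; "dq": joint speeds; "joint_torque": joint torques, N m; "ee_pos": TCP position; "tcp_rot": TCP orientation; "ft_force": force on the tool from outside, world axes, zero at the start; "moment": the same for the moment, N m; "grip_width": finger opening in m.
Only numpy, scipy, OpenCV 4.12 (cv2) and the standard library are available. Lean on these libraries where they do the work, as an engineer would, in place of code of your own. Each camera call takes 0.05 s, during which the arm holds its last target.

## Working session

There is one attempt and no reset: what is moved stays moved. The work goes in short steps, Python scripts to look and compute and a shell command to move; the robot and the scene stay as the last step left them, time stands still between calls to the robot, and variables do not carry over. Pictures are saved under pics/ and viewed, and the job is handed in when it is done.

```bash
mkdir -p pics; ls
python3 - <<'E'
from cell import *
import cv2
for n in ["top","side"]:
    cv2.imwrite(f"pics/{n}0.png",snapshot(n)[:,:,::-1]); print(n,camera_info(n))
print(get_obs())
print(camera_info("wrist"))
E
```

```text
pics
top {'fx': 598.5983403450336, 'fy': 598.5983403450336, 'cx': 313.5924935839322, 'cy': 228.65294386007312, 'distortion': array([-0.00162138,  0.        ,  0.        ,  0.        ,  0.        ]), 'position': array([ 0.3735261 , -0.02360106,  1.48627133]), 'attitude': array([-0.02547295,  0.03191871,  0.71408933, -0.69886247])}
side {'fx': 558.2262478556771, 'fy': 558.2262478556771, 'cx': 327.0077088311131, 'cy': 237.9579050779932, 'distortion': array([0.02263428, 0.        , 0.        , 0.        , 0.        ]), 'position': array([ 0.0096962 , -0.8760972 ,  0.76121612]), 'attitude': array([ 0.44623964, -0.11417523, -0.22006999,  0.85988569])}
{'time_s': 0.1, 'qpos': array([ 1.14839395e+00,  4.91492171e-01,  1.55939047e+00, -3.71684647e-06,
        1.09167764e+00, -1.05600856e-01]), 'dq': array([-1.71221289e-03, -7.62502080e-04, -1.68172420e-03,  4.30500065e-05,
        2.21285732e-04, -5.35066526e-04]), 'joint_torque': array([ 2.61818546e-03, -6.13622761e+01, -2.58609688e+01,  6.93536201e-02,
        4.70254419e-02, -4.99487658e-05]), 'ee_pos': array([0.19460624, 0.5937288 , 0.23312391]), 'tcp_rot': array([ 1.57738326e-01,  9.87480828e-01, -4.67478156e-04, -1.24656530e-04]), 'ft_force': array([ 0.08388377, -0.44690402, -0.51230903]), 'moment': array([ 6.78915115e-02,  2.54683674e-02, -6.44644972e-05]), 'grip_width': 0.09497516525820413}
{'fx': 376.68453205473367, 'fy': 376.68453205473367, 'cx': 318.3244152769959, 'cy': 235.1968535051752, 'distortion': array([-0.08129972,  0.        ,  0.        ,  0.        ,  0.        ]), 'position': array([0.11588019, 0.62022112, 0.38409003]), 'attitude': array([-0.12104251, -0.08637161,  0.57998051,  0.80094398])}
```

View pics/top0.png

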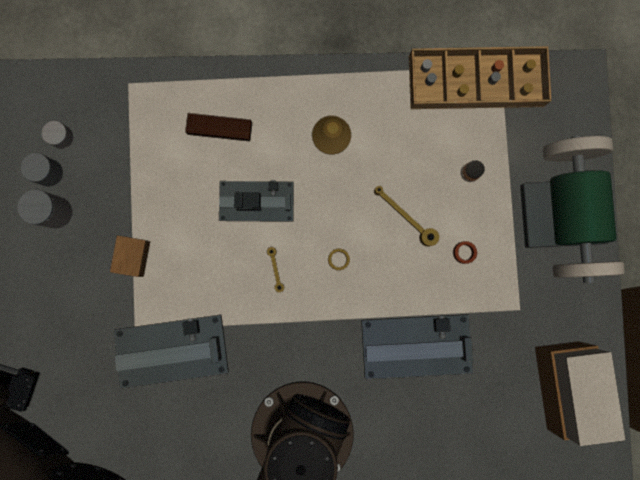

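View pics/side0.png

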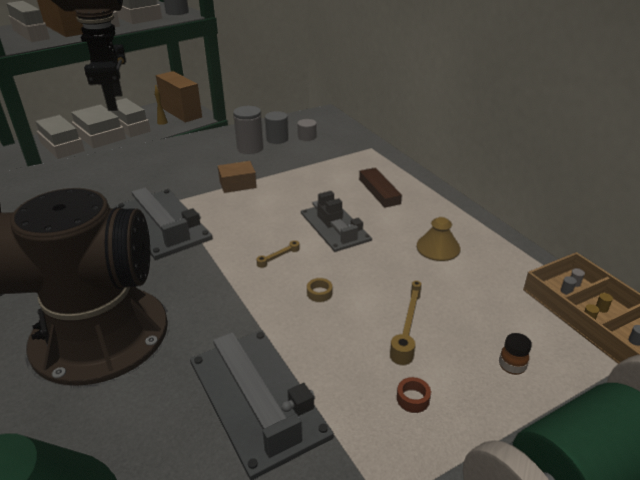

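```bash
cat > h.py <<'E'
from cell import *
import numpy as np, cv2
from scipy.spatial.transform import Rotation as R
def K(c): return np.array([[c['fx'],0,c['cx']],[0,c['fy'],c['cy']],[0,0,1.]])
def proj(c,P):
    P=np.atleast_2d(P); p=R.from_quat(c['attitude']).inv().apply(P-c['position'])*[1,-1,-1]
    return cv2.projectPoints(p.reshape(-1,1,3),np.zeros(3),np.zeros(3),K(c),c['distortion'])[0][:,0]
def unproj(c,uv,z):
    uv=np.array(uv,float).reshape(-1,1,2)
    n=cv2.undistortPoints(uv,K(c),c['distortion'])[:,0]
    d=R.from_quat(c['attitude']).apply(np.c_[n[:,0],-n[:,1],-np.ones(len(n))])
    return c['position']+d*((z-c['position'][2])/d[:,2])[:,None]
def crop(src,dst,x0,y0,x1,y1,s):
    im=cv2.imread(src)[y0:y1,x0:x1]; im=cv2.convertScaleAbs(im,alpha=1.6,beta=10)
    cv2.imwrite(dst,cv2.resize(im,None,fx=s,fy=s,interpolation=cv2.INTER_CUBIC))
E
python3 - <<'E'
from h import *
crop("pics/top0.png","pics/c1.png",210,170,310,230,8)
crop("pics/top0.png","pics/c2.png",360,175,460,250,8)
crop("pics/side0.png","pics/c3.png",290,180,380,250,8)
E
```

```text
(no output)
```

View pics/c1.png

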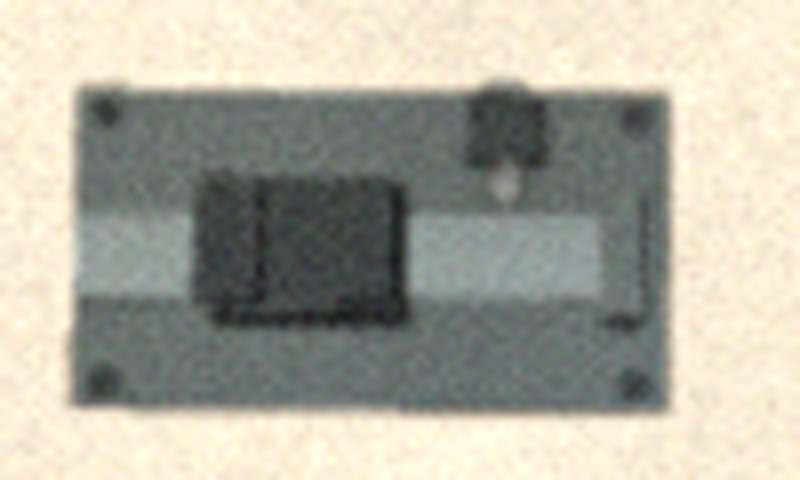

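View pics/c2.png

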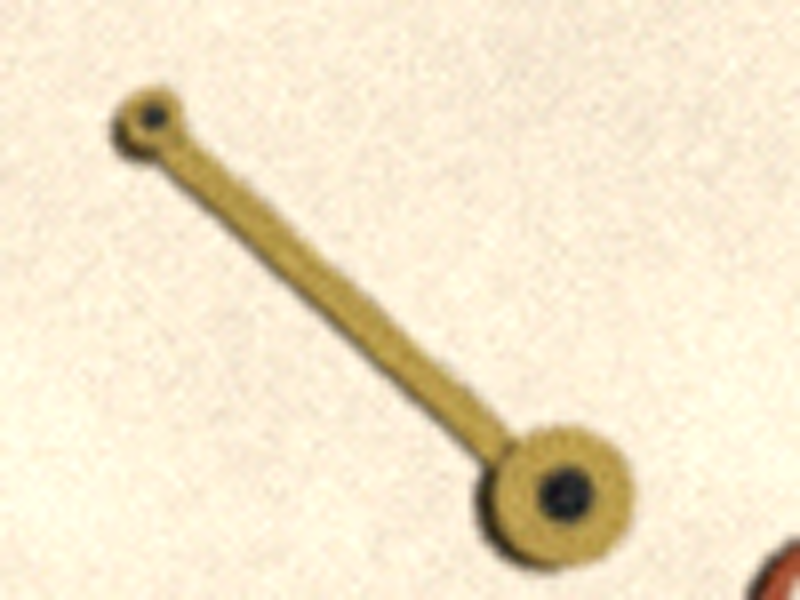

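View pics/c3.png

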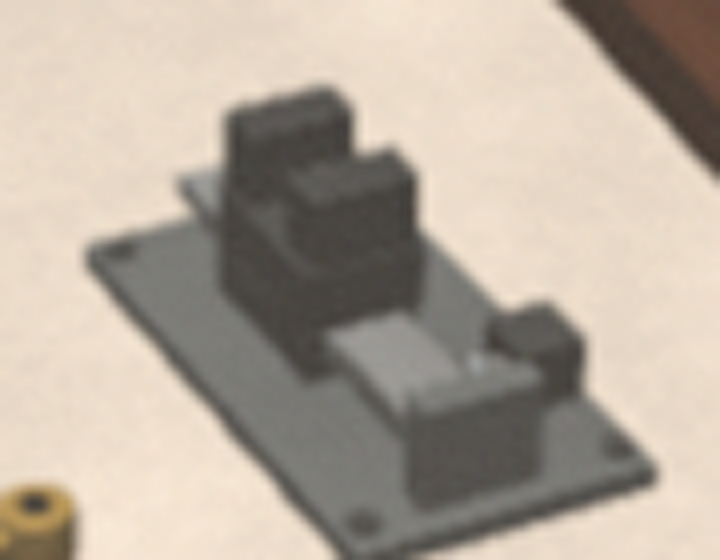

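```bash
cat > fit.py <<'E'
from h import *
from scipy.optimize import least_squares
ct,cs=camera_info("top"),camera_info("side")
T=lambda u,v:((u+.5)/8-.5+210,(v+.5)/8-.5+170)
S=lambda u,v:((u+.5)/8-.5+290,(v+.5)/8-.5+180)
# (cam, px, kind, local coords mm)
obs=[(ct,T(78,90),'p',(50,92.5,10)),(ct,T(668,92),'p',(50,-92.5,10)),(ct,T(668,410),'p',(-50,-92.5,10)),(ct,T(72,405),'p',(-50,92.5,10)),
(ct,T(471,98),'f',(52,12,32)),(ct,T(546,98),'f',(52,-12,32)),(ct,T(546,164),'f',(30,-12,32)),(ct,T(471,164),'f',(30,12,32)),
(ct,T(80,214),'f',(13,131,28)),(ct,T(80,297),'f',(-13,131,28)),(ct,T(602,213),'f',(13,-31,28)),(ct,T(602,297),'f',(-13,-31,28)),
(ct,T(197,180),'c',(18,30,75)),(ct,T(197,302),'c',(-18,30,75)),(ct,T(263,180),'c',(18,11,75)),(ct,T(263,300),'c',(-18,11,75)),
(cs,S(658,478),'p',(50,-92.5,10)),(cs,S(88,252),'p',(-50,92.5,10)),
(cs,S(412,405),'f',(-20,-31,46)),
(cs,S(235,125),'c',(-18,30,75)),(cs,S(330,95),'c',(18,30,75)),(cs,S(395,157),'c',(18,-11,75)),(cs,S(415,185),'c',(18,-30,75)),(cs,S(312,210),'c',(-18,-30,75)),
]
def pts(p):
    out=[]
    for c,px,k,l in obs:
        l=np.array(l)/1000.
        if k=='p': l[1]+=p[3]
        if k=='c': l[1]+=p[4]
        w=R.from_euler('z',p[2]).apply(l)+[p[0],p[1],0]
        off=p[5:7] if c is cs else np.zeros(2)
        out.append(proj(c,w)[0]+off-px)
    return np.array(out)
f=least_squares(lambda p:np.r_[pts(p).ravel(),p[5:7]*.5],[.45,.09,0,.048,.07,0,0],loss='soft_l1',x_scale=[.01,.01,.01,.01,.01,1,1])
print(np.round(f.x,4)); r=pts(f.x)
for o,e in zip(obs,r): print('top' if o[0] is ct else 'side',o[2],o[3],np.round(e,2))
T2=lambda u,v:((u+.5)/8-.5+360,(v+.5)/8-.5+175)
b,e=unproj(ct,[T2(565,497),T2(152,117)],.036)
# circle outline
b2,e2=unproj(ct,[T2(565,496),T2(153,118)],.036)
d=e-b; L=np.hypot(*d[:2]); print('boss',b,'eye',e,'len',L,'yaw',np.arctan2(d[1],d[0]),'bal',b+d*51/170)
E
python3 fit.py
```

```text
[ 0.5601  0.0602 -0.0278  0.0425  0.0591  0.8443  0.353 ]
top p (50, 92.5, 10) [-0.07  1.59]
top p (50, -92.5, 10) [0.58 1.87]
top p (-50, -92.5, 10) [0.23 2.13]
top p (-50, 92.5, 10) [-0.08  2.25]
top f (52, 12, 32) [-0.31 -1.28]
top f (52, -12, 32) [ 0.11 -1.21]
top f (30, -12, 32) [ 0.01 -0.57]
top f (30, 12, 32) [-0.42 -0.63]
top f (13, 131, 28) [-0.07 -0.12]
top f (-13, 131, 28) [-0.27  0.04]
top f (13, -31, 28) [0.77 0.47]
top f (-13, -31, 28) [0.66 0.5 ]
top c (18, 30, 75) [ 0.06 -0.51]
top c (-18, 30, 75) [-0.2 -0.7]
top c (18, 11, 75) [-0.19 -0.45]
top c (-18, 11, 75) [-0.42 -0.39]
side p (50, -92.5, 10) [-0.94 -0.21]
side p (-50, 92.5, 10) [-1.82  0.64]
side f (-20, -31, 46) [-0.29 -0.22]
side c (-18, 30, 75) [-0.91 -0.5 ]
side c (18, 30, 75) [ 0.52 -0.21]
side c (18, -11, 75) [ 0.35 -0.16]
side c (18, -30, 75) [1.66 0.07]
side c (-18, -30, 75) [0.9  0.64]
boss [ 0.46576271 -0.32123506  0.036     ] eye [ 0.58485005 -0.19914984  0.036     ] len 0.17054793009554675 yaw 0.7978279668619289 bal [ 0.50148891 -0.28460949  0.036     ]
```

```bash
sed -i "s/if k=='p': l\[1\]+=p\[3\]/if k=='p': l[1]+=p[3]; l[0]+=p[7]/; s/.07,0,0\],loss/.07,0,0,0],loss/; s/.01,1,1\])/.01,1,1,.01])/" fit.py; python3 fit.py
```

```text
[ 0.5591  0.0602 -0.0295  0.0429  0.0589  0.6768  0.3836  0.0056]
top p (50, 92.5, 10) [-0.15 -0.35]
top p (50, -92.5, 10) [0.49 0.06]
top p (-50, -92.5, 10) [0.07 0.3 ]
top p (-50, 92.5, 10) [-0.22  0.3 ]
top f (52, 12, 32) [-0.27 -0.89]
top f (52, -12, 32) [ 0.14 -0.8 ]
top f (30, -12, 32) [ 0.03 -0.16]
top f (30, 12, 32) [-0.4  -0.24]
top f (13, 131, 28) [-0.06  0.19]
top f (-13, 131, 28) [-0.28  0.36]
top f (13, -31, 28) [0.78 0.89]
top f (-13, -31, 28) [0.65 0.92]
top c (18, 30, 75) [ 0.15 -0.16]
top c (-18, 30, 75) [-0.13 -0.34]
top c (18, 11, 75) [-0.1  -0.09]
top c (-18, 11, 75) [-0.36 -0.03]
side p (50, -92.5, 10) [ 0.51 -0.76]
side p (-50, 92.5, 10) [-0.3   0.11]
side f (-20, -31, 46) [-0.87 -0.08]
side c (-18, 30, 75) [-1.36 -0.35]
side c (18, 30, 75) [ 0.09 -0.06]
side c (18, -11, 75) [-0.11  0.  ]
side c (18, -30, 75) [1.19 0.24]
side c (-18, -30, 75) [0.41 0.81]
boss [ 0.46576271 -0.32123506  0.036     ] eye [ 0.58485005 -0.19914984  0.036     ] len 0.17054793009554675 yaw 0.7978279668619289 bal [ 0.50148891 -0.28460949  0.036     ]
```

Candidates for the fixture: (257,201), about 75 px = 185 mm, carrying the fork. The plates at (172,350) and (417,347) are about 110 px = 272 mm with no fork, so they are too big. Candidates for the lever: (378,190)–(430,237), with one big boss and 171 mm between centres. The link at (275,270) has equal eyes and is short. The crops confirm (257,201) and the lever: detent housing at (273,187), stop at the right (-y) end, cradle about 59 mm from home, boss at (430,237).

```bash
python3 -m handwheel '[{"slide":[-4.8,-2.825,0],"twist":[0,0,0],"hand":1},{"slide":[-4.8,-2.825,0],"twist":[0,0,0],"hand":1},{"slide":[-4.8,-2.825,0],"twist":[0,0,0],"hand":1},{"slide":[-4.8,-2.825,0],"twist":[0,0,0],"hand":1},{"slide":[-4.8,-2.825,0],"twist":[0,0,0],"hand":1},{"slide":[-4.8,-2.825,0],"twist":[0,0,0],"hand":1},{"slide":[-4.8,-2.825,0],"twist":[0,0,0],"hand":1},{"slide":[-4.8,-2.825,0],"twist":[0,0,0],"hand":1},{"slide":[-4.8,-2.825,0],"twist":[0,0,0],"hand":1},{"slide":[-4.8,-2.825,0],"twist":[0,0,0],"hand":1}]' 20
python3 -m handwheel '[{"slide":[0,0,0],"twist":[0,0,-0.145],"hand":1},{"slide":[0,0,0],"twist":[0,0,-0.145],"hand":1},{"slide":[0,0,0],"twist":[0,0,0],"hand":1}]'
python3 - <<'E'
from h import *
o=get_obs();print(o['ee_pos'],R.from_quat(o['tcp_rot']).as_matrix().round(3),o['qpos'])
c=camera_info("wrist");cv2.imwrite("pics/w1.png",snapshot("wrist")[:,:,::-1]);print(c)
E
```

```text
time_s: 1.35
ee_pos: [0.5637, 0.1744, 0.2334]
tcp_rot: [0.158, 0.987, 0.0, -0.0]
ft_force: [-0.1, -0.1, 0.1]
grip_width: 0.0023
time_s: 1.72
ee_pos: [0.5627, 0.1758, 0.2333]
tcp_rot: [0.014, 1.0, -0.0, -0.0]
ft_force: [-0.3, -0.1, 1.0]
grip_width: 0.0004
[0.56273007 0.17579095 0.23332901] [[-1.     0.028 -0.001]
 [ 0.028  1.    -0.   ]
 [ 0.001 -0.    -1.   ]] [ 1.90732183e-01  4.40909326e-01  1.64859031e+00  9.99174835e-05
  1.05266130e+00 -1.35209454e+00]
{'fx': 376.68453205473367, 'fy': 376.68453205473367, 'cx': 318.3244152769959, 'cy': 235.1968535051752, 'distortion': array([-0.08129972,  0.        ,  0.        ,  0.        ,  0.        ]), 'position': array([0.47991099, 0.17844474, 0.38433197]), 'attitude': array([-0.1067102 , -0.10299726,  0.68917   ,  0.70925962])}
```

View pics/w1.png

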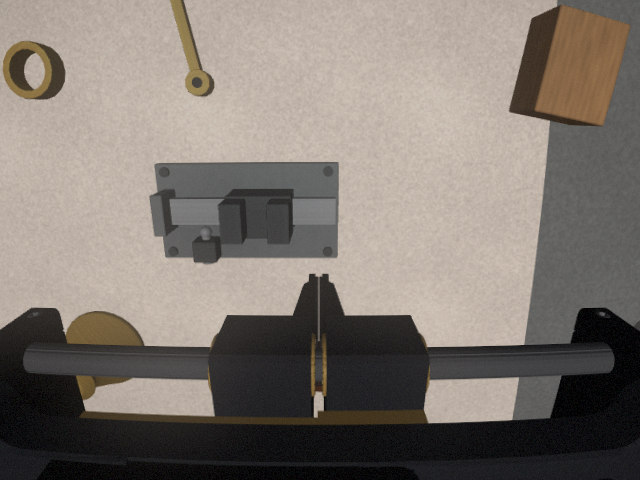

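Run:
```python
from h import *
crop("pics/w1.png","pics/c4.png",145,155,345,275,4)
ca=[]
```

```text
(no output)
```

View pics/c4.png

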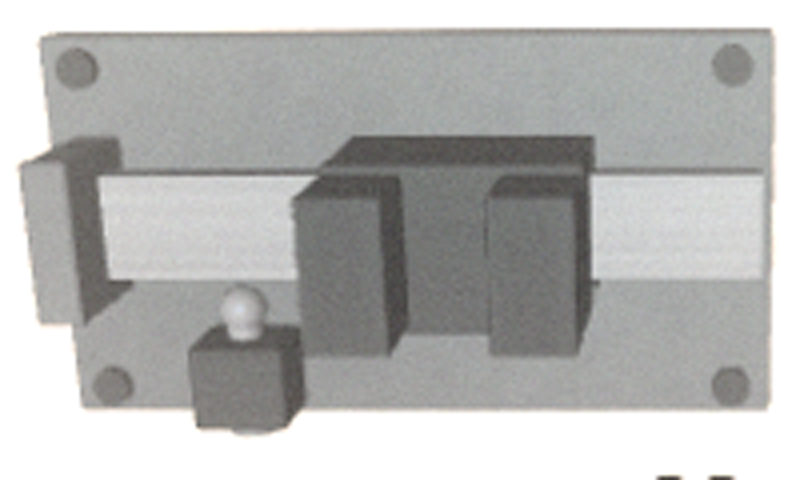

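```bash
cat > fit2.py <<'E'
from h import *
from scipy.optimize import least_squares
c={'fx': 376.68453205473367, 'fy': 376.68453205473367, 'cx': 318.3244152769959, 'cy': 235.1968535051752, 'distortion': np.array([-0.08129972,  0.,0,0,0.]), 'position': np.array([0.47991099, 0.17844474, 0.38433197]), 'attitude': np.array([-0.1067102 , -0.10299726,  0.68917   ,  0.70925962])}
obs=[(40,36,'p',(-50,-92.5,10)),(772,30,'p',(-50,92.5,10)),(768,408,'p',(50,92.5,10)),(85,408,'p',(50,-92.5,10)),
(763,172,'f',(-13,131,28)),(763,279,'f',(13,131,28)),(64,164,'f',(-20,-31,46)),(82,323,'f',(20,-31,46)),
(190,350,'f',(30,-12,32)),(282,350,'f',(30,12,32)),(287,427,'f',(52,12,32)),(198,428,'f',(52,-12,32)),
(294,197,'c',(-18,-30,75)),(378,197,'c',(-18,-11,75)),(390,354,'c',(18,-11,75)),(306,354,'c',(18,-30,75)),
(490,197,'c',(-18,11,75)),(575,197,'c',(-18,30,75)),(577,354,'c',(18,30,75)),(492,354,'c',(18,11,75))]
def res(p):
    out=[]
    for u,v,k,l in obs:
        l=np.array(l)/1000.
        if k=='p': l[:2]+=p[3:5]
        if k=='c': l[1]+=p[5]
        w=R.from_euler('z',p[2]).apply(l)+[p[0],p[1],0]
        out.append(proj(c,w)[0]-[(u+.5)/4-.5+145,(v+.5)/4-.5+155])
    return np.array(out)
f=least_squares(lambda p:res(p).ravel(),[.559,.06,-.03,0,.043,.059],loss='soft_l1',x_scale=.01)
print(np.round(f.x,4))
for o,e in zip(obs,res(f.x)): print(o[2],o[3],np.round(e,2))
E
python3 fit2.py
```

```text
[ 0.5614  0.0613 -0.0277  0.0046  0.042   0.0595]
p (-50, -92.5, 10) [-1.12 -0.44]
p (-50, 92.5, 10) [ 1.12 -0.31]
p (50, 92.5, 10) [0.78 0.67]
p (50, -92.5, 10) [-0.95  0.5 ]
f (-13, 131, 28) [0.23 0.14]
f (13, 131, 28) [-0.08 -0.51]
f (-20, -31, 46) [ 0.32 -0.75]
f (20, -31, 46) [0.78 0.86]
f (30, -12, 32) [-0.99 -0.46]
f (30, 12, 32) [-0.17 -0.46]
f (52, 12, 32) [0.39 1.06]
f (52, -12, 32) [-0.78  0.74]
c (-18, -30, 75) [-0.6  -0.58]
c (-18, -11, 75) [ 0.75 -0.67]
c (18, -11, 75) [0.28 0.73]
c (18, -30, 75) [-0.38  0.73]
c (-18, 11, 75) [-1.19 -0.76]
c (-18, 30, 75) [ 0.18 -0.81]
c (18, 30, 75) [0.67 0.72]
c (18, 11, 75) [0.03 0.73]
```

```bash
python3 -m handwheel '[{"slide":[0,0,4.4],"twist":[0,0,0],"hand":1},{"slide":[0,0,4.4],"twist":[0,0,0],"hand":1},{"slide":[0,0,4.4],"twist":[0,0,0],"hand":1},{"slide":[0,0,4.3],"twist":[0,0,0],"hand":1},{"slide":[0,0,0],"twist":[0,0,0],"hand":1},{"slide":[0,-0.5,0],"twist":[0,0,0],"hand":1},{"slide":[0,-0.5,0],"twist":[0,0,0],"hand":1}]'
python3 -m handwheel '[{"slide":[0,-0.3,0],"twist":[0,0,0],"hand":1},{"slide":[0,-0.3,0],"twist":[0,0,0],"hand":1}]'
python3 -m handwheel '[{"slide":[0,-0.5,0],"twist":[0,0,0],"hand":1},{"slide":[0,-0.5,0],"twist":[0,0,0],"hand":1}]'
```

```text
time_s: 2.65
ee_pos: [0.5633, 0.1658, 0.0605]
tcp_rot: [0.014, 1.0, 0.0, 0.001]
ft_force: [-0.3, -0.9, -0.6]
grip_width: 0.0004
time_s: 2.9
ee_pos: [0.5626, 0.1598, 0.0594]
tcp_rot: [0.014, 1.0, 0.0, 0.001]
ft_force: [0.4, 2.1, 2.4]
grip_width: 0.0004
time_s: 3.15
ee_pos: [0.5623, 0.1498, 0.0589]
tcp_rot: [0.013, 1.0, 0.0, 0.0]
ft_force: [0.1, 2.7, 2.4]
grip_width: 0.0005
```

```bash
python3 -m handwheel '[{"slide":[0,-0.6,0],"twist":[0,0,0],"hand":1},{"slide":[0,-0.6,0],"twist":[0,0,0],"hand":1},{"slide":[0,-0.6,0],"twist":[0,0,0],"hand":1},{"slide":[0,-0.6,0],"twist":[0,0,0],"hand":1},{"slide":[0,-0.6,0],"twist":[0,0,0],"hand":1},{"slide":[0,-0.5,0],"twist":[0,0,0],"hand":1}]'
python3 -m handwheel '[{"slide":[0,-0.25,0],"twist":[0,0,0],"hand":1},{"slide":[0,-0.25,0],"twist":[0,0,0],"hand":1}]'
for i in 1; do python3 -m handwheel '[{"slide":[0,-0.2,0],"twist":[0,0,0],"hand":1}]'; done
python3 - <<'E'
from h import *
o=get_obs();print(o['ee_pos'],o['ft_force'])
cv2.imwrite("pics/t2.png",snapshot("top")[:,:,::-1])
cv2.imwrite("pics/w2.png",snapshot("wrist")[:,:,::-1])
E
```

```text
time_s: 3.9
ee_pos: [0.5611, 0.115, 0.0587]
tcp_rot: [0.013, 1.0, 0.0, -0.0]
ft_force: [0.3, 5.8, 4.7]
grip_width: -0.0003
time_s: 4.15
ee_pos: [0.5609, 0.11, 0.0587]
tcp_rot: [0.013, 1.0, 0.0, -0.0]
ft_force: [1.2, 6.2, 3.8]
grip_width: 0.0009
time_s: 4.28
ee_pos: [0.5608, 0.108, 0.0587]
tcp_rot: [0.013, 1.0, 0.0, -0.0]
ft_force: [-0.3, 6.4, 3.7]
grip_width: 0.0003
[0.5608494  0.10803011 0.0587048 ] [-0.29256193  6.43635673  3.67881548]
```

View pics/w2.png

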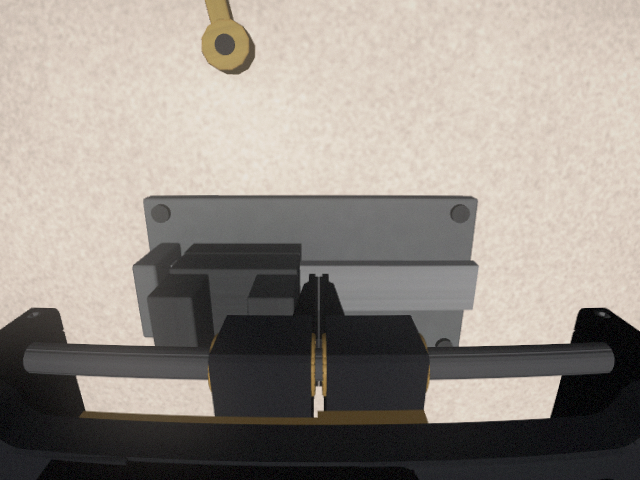

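The cradle is against the fingers near the stop (stop at (150,265), cradle's +y face at (300,260)), and the push has risen to 6 N with the ball riding. I'll carry on in 1 mm steps.

```bash
python3 -m handwheel '[{"slide":[0,-0.1,0],"twist":[0,0,0],"hand":1}]'|grep -E "ee|ft"; python3 -m handwheel '[{"slide":[0,-0.1,0],"twist":[0,0,0],"hand":1}]'|grep -E "ee|ft"; python3 -m handwheel '[{"slide":[0,-0.1,0],"twist":[0,0,0],"hand":1}]'|grep -E "ee|ft"; python3 -m handwheel '[{"slide":[0,-0.05,0],"twist":[0,0,0],"hand":1}]'|grep -E "ee|ft"; python3 -m handwheel '[{"slide":[0,-0.05,0],"twist":[0,0,0],"hand":1}]'|grep -E "ee|ft"
```

```text
ee_pos: [0.5608, 0.1071, 0.0587]
ft_force: [0.1, 5.9, 4.2]
ee_pos: [0.5608, 0.1061, 0.0586]
ft_force: [0.5, 4.8, 3.2]
ee_pos: [0.5608, 0.105, 0.0586]
ft_force: [0.3, 4.9, 3.9]
ee_pos: [0.5608, 0.1044, 0.0586]
ft_force: [-0.4, 4.3, 3.3]
ee_pos: [0.5608, 0.1039, 0.0586]
ft_force: [-0.1, 3.6, 3.2]
```

```bash
python3 -m handwheel '[{"slide":[0,-0.05,0],"twist":[0,0,0],"hand":1}]'|grep -E "ee|ft"; python3 -m handwheel '[{"slide":[0,-0.05,0],"twist":[0,0,0],"hand":1}]'|grep -E "ee|ft"; python3 -m handwheel '[{"slide":[0,-0.05,0],"twist":[0,0,0],"hand":1}]'|grep -E "ee|ft"
```

```text
ee_pos: [0.5608, 0.1034, 0.0586]
ft_force: [-0.4, 3.0, 2.7]
ee_pos: [0.5608, 0.1028, 0.0586]
ft_force: [-0.3, 2.5, 2.0]
ee_pos: [0.5608, 0.1023, 0.0586]
ft_force: [0.2, 1.3, 1.2]
```

```bash
python3 -m handwheel '[{"slide":[0,-0.05,0],"twist":[0,0,0],"hand":1}]'|grep -E "ee|ft"; python3 -m handwheel '[{"slide":[0,-0.05,0],"twist":[0,0,0],"hand":1}]'|grep -E "ee|ft"; python3 -m handwheel '[{"slide":[0,-0.03,0],"twist":[0,0,0],"hand":1}]'|grep -E "ee|ft"
```

```text
ee_pos: [0.5608, 0.1018, 0.0586]
ft_force: [0.1, 0.8, 1.3]
ee_pos: [0.5608, 0.1014, 0.0586]
ft_force: [1.2, 1.6, 1.4]
ee_pos: [0.5608, 0.1011, 0.0586]
ft_force: [1.0, 2.0, 0.7]
```

```bash
python3 -m handwheel '[{"slide":[0,-0.03,0],"twist":[0,0,0],"hand":1}]'|grep -E "ee|ft"; python3 -m handwheel '[{"slide":[0,-0.03,0],"twist":[0,0,0],"hand":1}]'|grep -E "ee|ft";  python3 -m handwheel '[{"slide":[0,-0.03,0],"twist":[0,0,0],"hand":1}]'|grep -E "ee|ft"
```

```text
ee_pos: [0.5608, 0.1009, 0.0586]
ft_force: [0.6, 2.1, 0.5]
ee_pos: [0.5608, 0.1007, 0.0586]
ft_force: [1.0, 4.1, -0.9]
ee_pos: [0.5608, 0.1005, 0.0587]
ft_force: [-0.2, 4.5, 1.9]
```

```bash
python3 -m handwheel '[{"slide":[0,-0.05,0],"twist":[0,0,0],"hand":1}]'|grep -E "ee|ft"; python3 -m handwheel '[{"slide":[0,-0.05,0],"twist":[0,0,0],"hand":1}]'|grep -E "ee|ft"
```

```text
ee_pos: [0.5608, 0.1001, 0.0588]
ft_force: [-0.7, 7.3, 5.1]
ee_pos: [0.5608, 0.0999, 0.0589]
ft_force: [-0.6, 10.2, 6.1]
```

```bash
python3 -m handwheel '[{"slide":[0,0.3,0],"twist":[0,0,0],"hand":1},{"slide":[0,1.5,0],"twist":[0,0,0],"hand":1},{"slide":[0,0,-4.5],"twist":[0,0,0],"hand":1},{"slide":[0,0,-4.5],"twist":[0,0,0],"hand":-1},{"slide":[0,0,-4.5],"twist":[0,0,0],"hand":-1},{"slide":[0,0,-3.5],"twist":[0,0,0],"hand":-1},{"slide":[0,0,0],"twist":[0,0,0],"hand":-1}]'
python3 - <<'E'
from h import *
c=camera_info("wrist");o=get_obs()
cv2.imwrite("pics/w3.png",snapshot("wrist")[:,:,::-1]); print(o['ee_pos'],c['position'],c['attitude'])
cv2.imwrite("pics/s3.png",snapshot("side")[:,:,::-1])
crop("pics/w3.png","pics/c5.png",60,140,260,290,4)
crop("pics/s3.png","pics/c6.png",290,180,380,250,8)
E
```

```text
time_s: 7.25
ee_pos: [0.5619, 0.118, 0.231]
tcp_rot: [0.013, 1.0, 0.0, 0.002]
ft_force: [-0.6, -0.5, -0.2]
grip_width: 0.0352
[0.56192159 0.11796195 0.23104374] [0.47832716 0.12044527 0.38162839] [-0.10825085 -0.1049956   0.68945628  0.70845446]
```

View pics/w3.png

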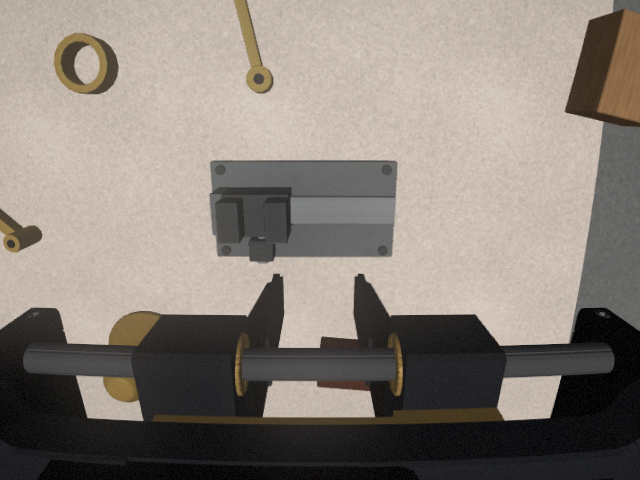

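View pics/c6.png

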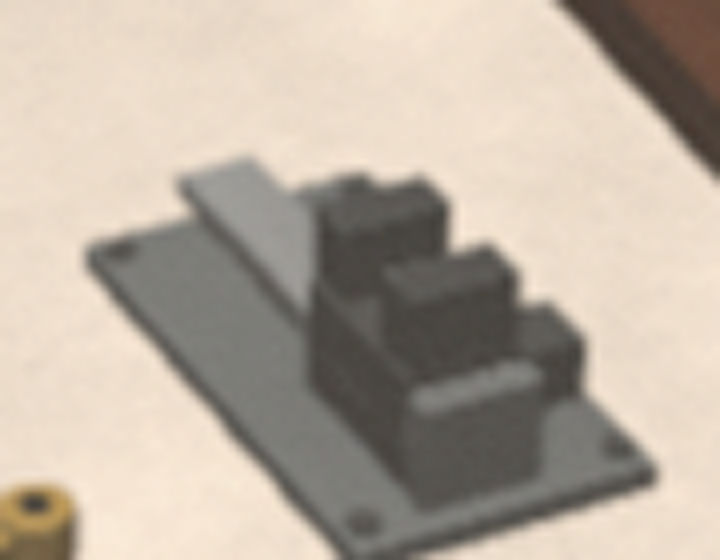

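The cradle stands at the stop: fork at (253,218), stop at (215,212), housing at (261,250), level with the slot. I'll take a closer look to measure the home place.

Run:
```python
from h import *
crop("pics/w3.png","pics/c5.png",200,150,400,275,4)
```

```text
(no output)
```

View pics/c5.png

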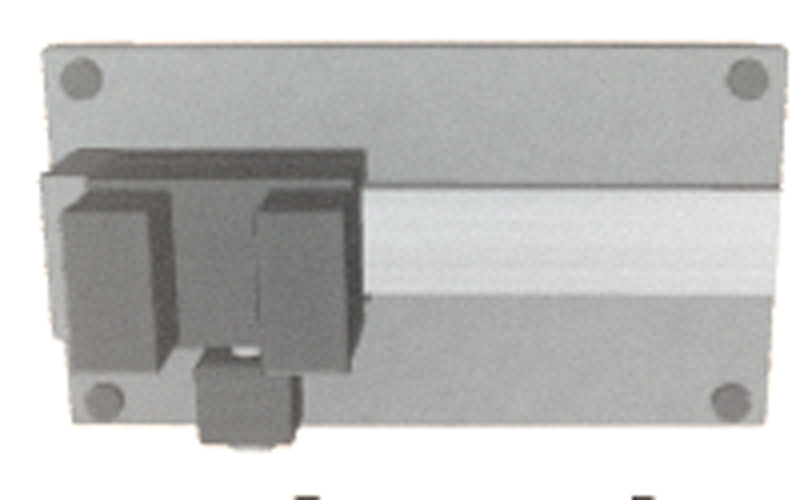

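```bash
sed -e "s/0.47991099, 0.17844474, 0.38433197/0.47832716, 0.12044527, 0.38162839/; s/-0.1067102 , -0.10299726,  0.68917   ,  0.70925962/-0.10825085,-0.1049956,0.68945628,0.70845446/; s/+145/+200/; s/+155/+150/" fit2.py > fit3.py
python3 - <<'E'
s=open('fit3.py').read()
a=s.index('obs=[');b=s.index('def res')
s=s[:a]+'''obs=[(42,44,'p',(-50,-92.5,10)),(786,45,'p',(-50,92.5,10)),(768,424,'p',(50,92.5,10)),(73,424,'p',(50,-92.5,10)),
(780,188,'f',(-13,131,28)),(775,296,'f',(13,131,28)),
(197,366,'f',(30,-12,32)),(292,366,'f',(30,12,32)),(294,442,'f',(52,12,32)),(202,442,'f',(52,-12,32)),
(62,212,'c',(-18,-30,75)),(150,212,'c',(-18,-11,75)),(159,371,'c',(18,-11,75)),(73,371,'c',(18,-30,75)),
(258,212,'c',(-18,11,75)),(346,212,'c',(-18,30,75)),(350,371,'c',(18,30,75)),(262,371,'c',(18,11,75))]
'''+s[b:].replace('.042,.059','.042,.0').replace('.043,.059','.043,.0')
open('fit3.py','w').write(s)
E
python3 fit3.py
```

```text
[ 5.616e-01  6.110e-02 -2.840e-02  4.400e-03  4.220e-02  2.000e-04]
p (-50, -92.5, 10) [-0.77 -0.18]
p (-50, 92.5, 10) [ 1.72 -0.44]
p (50, 92.5, 10) [0.39 0.63]
p (50, -92.5, 10) [-0.84  0.34]
f (-13, 131, 28) [1.18 0.19]
f (13, 131, 28) [ 0.83 -0.62]
f (30, -12, 32) [-0.87 -0.5 ]
f (30, 12, 32) [-0.2  -0.46]
f (52, 12, 32) [0.09 1.53]
f (52, -12, 32) [-0.9   1.46]
c (-18, -30, 75) [-0.45 -0.57]
c (-18, -11, 75) [ 0.09 -0.62]
c (18, -11, 75) [0.41 0.59]
c (18, -30, 75) [0.09 0.54]
c (-18, 11, 75) [-0.64 -0.66]
c (-18, 30, 75) [ 0.16 -0.67]
c (18, 30, 75) [0.16 0.67]
c (18, 11, 75) [0.09 0.63]
```

Cradle offset from home measured +0.2 mm, with the ball opposite its middle. Next, move to look at the lever.

```bash
python3 -m handwheel '[{"slide":[0,-4.95,0],"twist":[0,0,0],"hand":-1},{"slide":[0,-4.95,0],"twist":[0,0,0],"hand":-1},{"slide":[0,-4.95,0],"twist":[0,0,0],"hand":-1},{"slide":[0,-4.95,0],"twist":[0,0,0],"hand":-1},{"slide":[0,-4.95,0],"twist":[0,0,0],"hand":-1},{"slide":[0,-4.95,0],"twist":[0,0,0],"hand":-1},{"slide":[0,-4.8,0],"twist":[0,0,0],"hand":-1}]'
python3 -m handwheel '[{"slide":[0,0,0],"twist":[0,0,-0.165],"hand":-1},{"slide":[0,0,0],"twist":[0,0,-0.165],"hand":-1},{"slide":[0,0,0],"twist":[0,0,-0.165],"hand":-1},{"slide":[0,0,0],"twist":[0,0,-0.165],"hand":-1},{"slide":[0,0,0],"twist":[0,0,-0.165],"hand":-1},{"slide":[0,0,0],"twist":[0,0,0],"hand":-1}]'
python3 - <<'E'
from h import *
o=get_obs();c=camera_info("wrist");cv2.imwrite("pics/w4.png",snapshot("wrist")[:,:,::-1])
import pickle;pickle.dump(c,open('c4.pkl','wb'))
print(o['ee_pos'],R.from_quat(o['tcp_rot']).as_matrix().round(4),o['qpos'].round(2))
E
```

```text
time_s: 8.22
ee_pos: [0.5514, -0.2289, 0.2268]
tcp_rot: [0.013, 1.0, 0.001, -0.001]
ft_force: [0.9, -0.3, 0.5]
grip_width: 0.095
time_s: 8.98
ee_pos: [0.5656, -0.191, 0.223]
tcp_rot: [-0.362, 0.932, -0.022, -0.022]
ft_force: [-0.2, -0.5, 0.7]
grip_width: 0.0952
[ 0.56559683 -0.19095453  0.22299663] [[-0.7375 -0.6749 -0.0246]
 [-0.6729  0.7375 -0.057 ]
 [ 0.0567 -0.0255 -0.9981]] [-0.41  0.46  1.64 -0.07  1.04 -2.68]
```

View pics/w4.png

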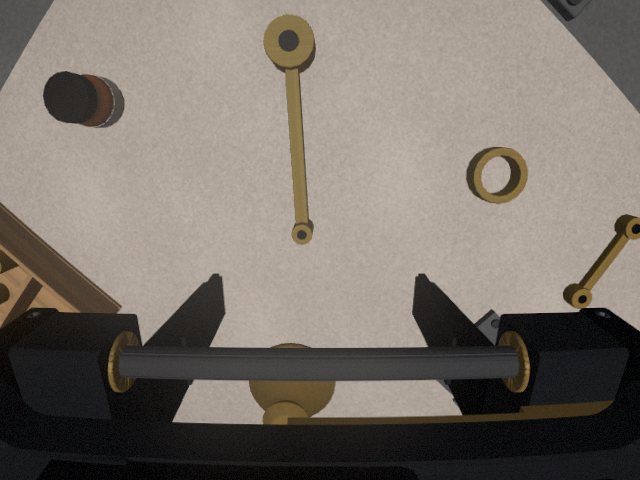

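The lever is at boss (289,41), eye (301,234), with the oil jar at (75,98), bezel (498,175) and bell (290,385) clear of it. Joint 6 ran to its limit and tilted the tool, so I'll unwind by the half turn.

```bash
cat > pl.py <<'E'
from h import *
import sys
def plan(pos,yaw,n=1):
    """pos of TCP, yaw = world angle of tool y; prints total slide in present tool axes and twist"""
    o=get_obs(); A=R.from_quat(o['tcp_rot'])
    y=np.array([np.cos(yaw),np.sin(yaw),0]); z=np.array([0,0,-1.]); x=np.cross(y,z)
    B=R.from_matrix(np.c_[x,y,z])
    print('at',o['ee_pos'].round(4),'slide cm',(A.inv().apply(np.array(pos)-o['ee_pos'])*100).round(2),'twist',(A.inv()*B).as_rotvec().round(4),'f',o['ft_force'].round(1),'w',o['grip_width'],'q6',o['qpos'][5].round(2),'t',o['time_s'])
E
python3 - <<'E'
from pl import *
import pickle
c=pickle.load(open('c4.pkl','rb'))
crop("pics/w4.png","pics/c7.png",240,5,340,255,3)
b,e=unproj(c,[(289,40.5),(301.5,234)],.036)
d=e-b;print(b,e,np.hypot(*d[:2]),np.arctan2(d[1],d[0]),b+d*.3)
plan([.557,-.227,.231],np.deg2rad(-44.3))
o=get_obs(); A=R.from_quat(o['tcp_rot'])
plan([.557,-.227,.231],np.deg2rad(-44.3+180))
E
```

```text
[ 0.46756153 -0.32121012  0.036     ] [ 0.58629579 -0.20033015  0.036     ] 0.16943964009942886 0.794352793072836 [ 0.50318181 -0.28494613  0.036     ]
at [ 0.5654 -0.1919  0.2233] slide cm [ 3.02 -2.05 -0.55] twist [-0.0875  0.0371  3.0809] f [-0.2  0.2 -0.5] w 0.09501005666944698 q6 -2.68 t 9.025
at [ 0.5654 -0.1919  0.2233] slide cm [ 3.02 -2.05 -0.55] twist [-0.0241 -0.0568 -0.0593] f [-0.2  0.2 -0.5] w 0.09501005666944698 q6 -2.68 t 9.025
```

View pics/c7.png

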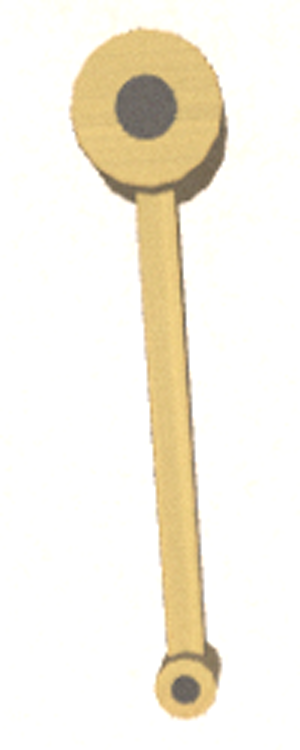

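```bash
python3 -m handwheel '[{"slide":[0,0,0],"twist":[-0.02,-0.057,0.1],"hand":-1},{"slide":[0,0,0],"twist":[0,0,0.18],"hand":-1},{"slide":[0,0,0],"twist":[0,0,0.18],"hand":-1},{"slide":[0,0,0],"twist":[0,0,0.18],"hand":-1},{"slide":[0,0,0],"twist":[0,0,0.18],"hand":-1},{"slide":[0,0,0],"twist":[0,0,0.18],"hand":-1},{"slide":[0,0,0],"twist":[0,0,0.18],"hand":-1},{"slide":[0,0,0],"twist":[0,0,0.18],"hand":-1},{"slide":[0,0,0],"twist":[0,0,0.18],"hand":-1},{"slide":[0,0,0],"twist":[0,0,0.18],"hand":-1}]'
python3 -m handwheel '[{"slide":[0,0,0],"twist":[0,0,0.18],"hand":-1},{"slide":[0,0,0],"twist":[0,0,0.18],"hand":-1},{"slide":[0,0,0],"twist":[0,0,0.18],"hand":-1},{"slide":[0,0,0],"twist":[0,0,0.18],"hand":-1},{"slide":[0,0,0],"twist":[0,0,0.18],"hand":-1},{"slide":[0,0,0],"twist":[0,0,0.18],"hand":-1}]'
python3 -c "
from pl import *
plan([.5023,-.2848,.22],.796-np.pi/2)"
```

```text
time_s: 10.28
ee_pos: [0.565, -0.1938, 0.2241]
tcp_rot: [0.475, 0.88, -0.0, 0.005]
ft_force: [0.3, -0.1, 0.5]
grip_width: 0.0949
time_s: 11.02
ee_pos: [0.565, -0.1938, 0.2241]
tcp_rot: [0.86, 0.51, 0.002, 0.004]
ft_force: [0.8, -0.1, -0.3]
grip_width: 0.0947
at [ 0.565  -0.1938  0.2241] slide cm [-11.    -1.15   0.4 ] twist [ 0.01   -0.0006  0.2749] f [ 0.8 -0.1 -0.3] w 0.09465900548092748 q6 0.06 t 11.025
```

```bash
python3 -m handwheel '[{"slide":[-3.7,-0.4,0.1],"twist":[0.01,0,0],"hand":-1},{"slide":[-3.7,-0.4,0.1],"twist":[0,0,0],"hand":-1},{"slide":[-3.6,-0.35,0.2],"twist":[0,0,0],"hand":-1},{"slide":[0,0,0],"twist":[0,0,0.138],"hand":-1},{"slide":[0,0,0],"twist":[0,0,0.137],"hand":-1},{"slide":[0,0,4],"twist":[0,0,0],"hand":-1},{"slide":[0,0,4],"twist":[0,0,0],"hand":-1},{"slide":[0,0,4],"twist":[0,0,0],"hand":-1},{"slide":[0,0,0],"twist":[0,0,0],"hand":-1}]'
python3 - <<'E'
from pl import *
plan([.5023,-.2848,.023],.796-np.pi/2)
cv2.imwrite("pics/w5.png",snapshot("wrist")[:,:,::-1])
cv2.imwrite("pics/t5.png",snapshot("top")[:,:,::-1])
crop("pics/t5.png","pics/c8.png",340,160,480,265,5)
E
```

```text
time_s: 12.15
ee_pos: [0.502, -0.2846, 0.0983]
tcp_rot: [0.921, 0.39, -0.001, -0.002]
ft_force: [0.7, -0.2, -0.1]
grip_width: 0.0951
at [ 0.502  -0.2846  0.0983] slide cm [0.02 0.07 7.53] twist [-0.0042  0.0013  0.006 ] f [ 0.7 -0.2 -0.1] w 0.09508059872333477 q6 0.14 t 12.15
```

View pics/w5.png

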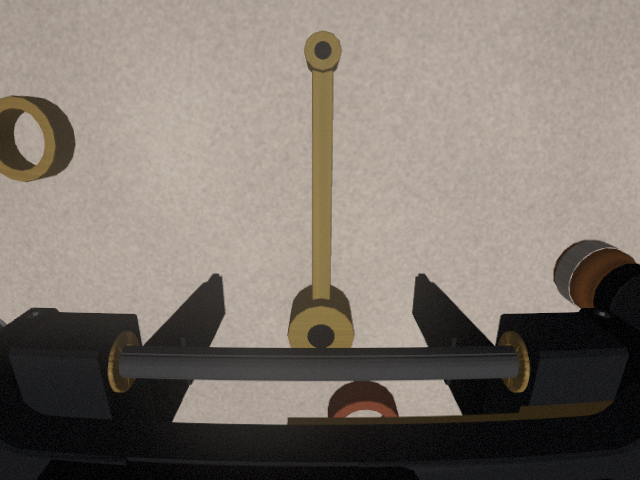

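View pics/c8.png

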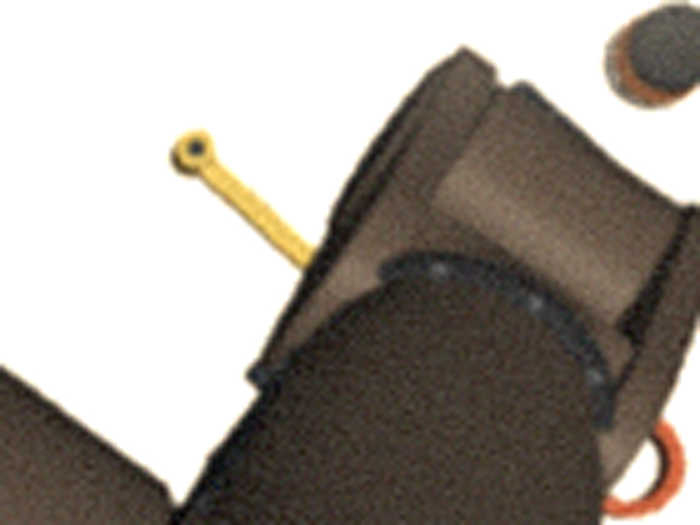

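The lever is centred between the fingers (bar at column 322, boss (321,335), eye (322,50)), with the jar at the right and the red ring below, both lower than the gripper body. I'll check the grasp place along the bar, then descend.

```bash
python3 - <<'E'
from pl import *
c=camera_info("wrist")
b,e=unproj(c,[(320.5,335.5),(323,50)],.036)
d=e-b;print(b,e,np.hypot(*d[:2]),np.arctan2(d[1],d[0]),b+d*.3)
E
python3 -m handwheel '[{"slide":[0,0.05,3],"twist":[0,0,0],"hand":-1},{"slide":[0,0,3],"twist":[0,0,0],"hand":-1},{"slide":[0,0,1.2],"twist":[0,0,0],"hand":-1},{"slide":[0,0,0],"twist":[0,0,0],"hand":-1}]'
```

```text
[ 0.4685794  -0.32402028  0.036     ] [ 0.58917629 -0.20090184  0.036     ] 0.17234199009641107 0.7957440694852193 [ 0.50475847 -0.28708475  0.036     ]
time_s: 12.75
ee_pos: [0.5042, -0.2856, 0.0297]
tcp_rot: [0.92, 0.391, 0.0, 0.001]
ft_force: [0.3, -0.1, 0.9]
grip_width: 0.0953
```

```bash
python3 -m handwheel '[{"slide":[0.05,0,0.65],"twist":[0,0,0],"hand":-1},{"slide":[0,0,0],"twist":[0,0,0],"hand":-1}]'
python3 -m handwheel '[{"slide":[0,0,0],"twist":[0,0,0],"hand":0.3},{"slide":[0,0,0],"twist":[0,0,0],"hand":0.5},{"slide":[0,0,0],"twist":[0,0,0],"hand":0.7},{"slide":[0,0,0],"twist":[0,0,0],"hand":1},{"slide":[0,0,0],"twist":[0,0,0],"hand":1},{"slide":[0,0,0],"twist":[0,0,0],"hand":1},{"slide":[0,0,0],"twist":[0,0,0],"hand":1}]' 45
```

```text
time_s: 13.0
ee_pos: [0.5044, -0.2851, 0.023]
tcp_rot: [0.92, 0.391, 0.0, 0.001]
ft_force: [0.1, -0.3, 0.6]
grip_width: 0.0951
time_s: 13.88
ee_pos: [0.5043, -0.285, 0.0225]
tcp_rot: [0.92, 0.391, 0.0, 0.001]
ft_force: [-1.1, -0.3, -0.6]
grip_width: 0.0304
```

```bash
python3 -m handwheel '[{"slide":[0,0,0],"twist":[0,0,0],"hand":1},{"slide":[0,0,0],"twist":[0,0,0],"hand":1},{"slide":[0,0,0],"twist":[0,0,0],"hand":1}]' 45; python3 -m handwheel '[{"slide":[0,0,0],"twist":[0,0,0],"hand":1},{"slide":[0,0,0],"twist":[0,0,0],"hand":1}]' 45
```

```text
time_s: 14.25
ee_pos: [0.5041, -0.2849, 0.0225]
tcp_rot: [0.92, 0.391, -0.0, 0.001]
ft_force: [-0.7, 0.7, 0.8]
grip_width: 0.0117
time_s: 14.5
ee_pos: [0.5041, -0.2849, 0.0225]
tcp_rot: [0.92, 0.391, -0.0, 0.001]
ft_force: [-2.0, 0.6, 0.8]
grip_width: 0.0116
```

Gripped at 11.6 mm (bar 12 mm). I'll lift slightly and check.

```bash
python3 -m handwheel '[{"slide":[0,0,-0.5],"twist":[0,0,0],"hand":1},{"slide":[0,0,-1],"twist":[0,0,0],"hand":1},{"slide":[0,0,-1],"twist":[0,0,0],"hand":1},{"slide":[0,0,0],"twist":[0,0,0],"hand":1},{"slide":[0,0,0],"twist":[0,0,0],"hand":1}]'
python3 - <<'E'
from h import *
o=get_obs();print(o['moment'],o['ft_force'],o['ee_pos'],R.from_quat(o['tcp_rot']).as_matrix().round(4))
cv2.imwrite("pics/s6.png",snapshot("side")[:,:,::-1])
crop("pics/s6.png","pics/c9.png",330,200,530,350,4)
E
```

```text
time_s: 15.12
ee_pos: [0.5042, -0.2849, 0.0476]
tcp_rot: [0.92, 0.391, 0.0, 0.001]
ft_force: [-0.9, 0.1, -7.5]
grip_width: 0.0113
[-0.09364341  0.10326572 -0.0164162 ] [-0.88062181  0.14857497 -7.47827509] [ 0.50417111 -0.28493898  0.04755581] [[ 6.941e-01  7.199e-01  9.000e-04]
 [ 7.199e-01 -6.941e-01 -1.800e-03]
 [-7.000e-04  1.900e-03 -1.000e+00]]
```

View pics/c9.png

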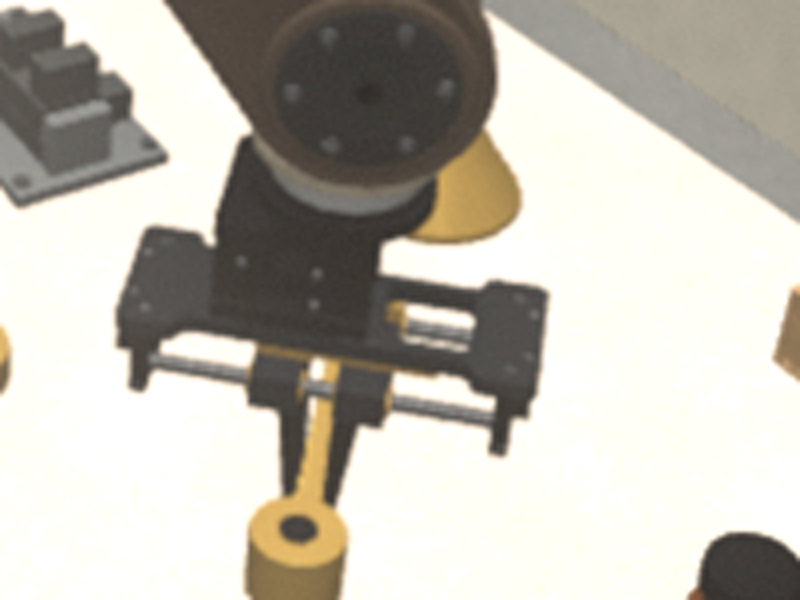

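```bash
python3 -m handwheel '[{"slide":[0,0,-1.5],"twist":[0,0,0],"hand":1},{"slide":[0,0,-2.5],"twist":[0,0,0],"hand":1},{"slide":[0,0,-2.5],"twist":[0,0,0],"hand":1},{"slide":[0,0,-2],"twist":[0,0,0],"hand":1},{"slide":[0,0,-1.5],"twist":[0,0,0],"hand":1},{"slide":[0,0,0],"twist":[0,0,0],"hand":1},{"slide":[0,0,0],"twist":[0,0,0],"hand":1}]' 60
python3 - <<'E'
from pl import *
o=get_obs();c=camera_info("wrist");print(o['moment'],o['ft_force'])
cv2.imwrite("pics/w7.png",snapshot("wrist")[:,:,::-1]); print(camera_info("wrist"))
A=R.from_quat(o['tcp_rot']);
# predict boss/eye top centres if rigid & level
x=A.apply([1,0,0]); 
for s,n in((-.051,'boss'),(.119,'eye')):
    P=o['ee_pos']+x*s; P[2]=o['ee_pos'][2]-.0225+.036; print(n,proj(c,P), 'if 5mm higher',proj(c,P+[0,0,.005]))
plan([.5605,.0605,.1475],-.028-np.pi/2)
E
```

```text
time_s: 16.05
ee_pos: [0.5038, -0.2846, 0.147]
tcp_rot: [0.92, 0.391, -0.0, 0.001]
ft_force: [0.4, 0.5, -7.2]
grip_width: 0.0115
[-0.06581534  0.09272406 -0.00971817] [ 0.35435776  0.53952088 -7.15219109]
{'fx': 376.68453205473367, 'fy': 376.68453205473367, 'cx': 318.3244152769959, 'cy': 235.1968535051752, 'distortion': array([-0.08129972,  0.        ,  0.        ,  0.        ,  0.        ]), 'position': array([ 0.56253048, -0.22393878,  0.29763683]), 'attitude': array([-0.13907533,  0.05588151, -0.37043403,  0.91668639])}
boss [[317.98415265 425.70855106]] if 5mm higher [[317.9858836  434.03314338]]
eye [[317.39853647  12.37908394]] if 5mm higher [[317.3770071    8.16850758]]
at [ 0.5038 -0.2846  0.1467] slide cm [ 28.78 -19.87  -0.11] twist [8.000e-04 6.000e-04 8.317e-01] f [ 0.5 -0.4 -8.2] w 0.011369948468301925 q6 0.14 t 16.1
```

View pics/w7.png

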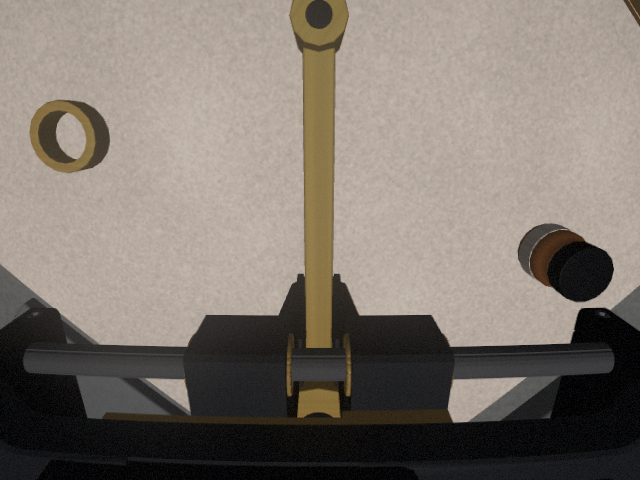

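```bash
python3 -m handwheel '[{"slide":[1.2,-0.83,0],"twist":[0,0,0],"hand":1},{"slide":[2.4,-1.65,0],"twist":[0,0,0],"hand":1},{"slide":[3,-2.07,0],"twist":[0,0,0],"hand":1},{"slide":[3,-2.07,0],"twist":[0,0,0],"hand":1},{"slide":[3,-2.07,0],"twist":[0,0,0],"hand":1},{"slide":[3,-2.07,0],"twist":[0,0,0],"hand":1},{"slide":[3,-2.07,0],"twist":[0,0,0],"hand":1},{"slide":[3,-2.07,0],"twist":[0,0,0],"hand":1},{"slide":[3,-2.07,0],"twist":[0,0,0],"hand":1},{"slide":[2.4,-1.65,0],"twist":[0,0,0],"hand":1}]' 60
python3 -m handwheel '[{"slide":[1.2,-0.83,0],"twist":[0,0,0],"hand":1},{"slide":[0.5,-0.35,0],"twist":[0,0,0.07],"hand":1},{"slide":[0,0,0],"twist":[0,0,0.11],"hand":1},{"slide":[0,0,0],"twist":[0,0,0.13],"hand":1},{"slide":[0,0,0],"twist":[0,0,0.13],"hand":1},{"slide":[0,0,0],"twist":[0,0,0.13],"hand":1},{"slide":[0,0,0],"twist":[0,0,0.13],"hand":1},{"slide":[0,0,0],"twist":[0,0,0.08],"hand":1},{"slide":[0,0,0],"twist":[0,0,0.05],"hand":1},{"slide":[0,0,0],"twist":[0,0,0],"hand":1}]'
python3 -c "
from pl import *
plan([.5605,.0605,.1475],-.028-np.pi/2)"
```

```text
time_s: 17.35
ee_pos: [0.5571, 0.041, 0.1465]
tcp_rot: [0.92, 0.392, -0.0, 0.001]
ft_force: [-0.2, -0.2, -7.0]
grip_width: 0.0116
time_s: 18.6
ee_pos: [0.5605, 0.0592, 0.1467]
tcp_rot: [1.0, -0.013, 0.0, 0.001]
ft_force: [0.0, 0.7, -6.3]
grip_width: 0.0119
at [0.5605 0.0592 0.1467] slide cm [-0.01 -0.13 -0.08] twist [ 0.0018 -0.0002  0.0019] f [ 0.   0.7 -6.3] w 0.011891138391521384 q6 1.59 t 18.6
```

```bash
python3 -m handwheel '[{"slide":[0,-0.13,-0.1],"twist":[0.002,0,0.002],"hand":1},{"slide":[0,0,0],"twist":[0,0,0],"hand":1},{"slide":[0,0,0],"twist":[0,0,0],"hand":1},{"slide":[0,0,0],"twist":[0,0,0],"hand":1}]'
python3 - <<'E'
from pl import *
plan([.5605,.0605,.1475],-.028-np.pi/2)
o=get_obs();print(R.from_quat(o['tcp_rot']).as_matrix().round(4))
cv2.imwrite("pics/t8.png",snapshot("top")[:,:,::-1]);cv2.imwrite("pics/s8.png",snapshot("side")[:,:,::-1]);cv2.imwrite("pics/w8.png",snapshot("wrist")[:,:,::-1])
A=R.from_quat(o['tcp_rot']);x=A.apply([1,0,0])
for n in("top","side","wrist"):
    c=camera_info(n)
    for s,k in((-.051,'boss'),(.119,'eye')):
        P=o['ee_pos']+x*s; P[2]=o['ee_pos'][2]-.0225+.036; print(n,k,proj(c,P).round(1), '5mm higher',proj(c,P+[0,0,.005]).round(1))
crop("pics/s8.png","pics/c10.png",270,110,430,230,5)
crop("pics/t8.png","pics/c11.png",190,130,330,235,5)
E
```

```text
time_s: 19.1
ee_pos: [0.5608, 0.0605, 0.148]
tcp_rot: [1.0, -0.014, 0.0, -0.0]
ft_force: [-0.3, 0.2, -6.7]
grip_width: 0.0115
at [0.5608 0.0605 0.148 ] slide cm [-0.03  0.    0.05] twist [-0.0003 -0.0009 -0.0002] f [-0.3  0.2 -6.7] w 0.011549753734476921 q6 1.59 t 19.1
[[ 9.996e-01 -2.820e-02  9.000e-04]
 [-2.820e-02 -9.996e-01  3.000e-04]
 [ 9.000e-04 -3.000e-04 -1.000e+00]]
top boss [[268.9 216.7]] 5mm higher [[268.7 216.5]]
top eye [[269.8 141.4]] 5mm higher [[269.6 140.9]]
side boss [[321.5 182.1]] 5mm higher [[321.5 180.1]]
side eye [[388.  165.3]] 5mm higher [[388.1 163.4]]
wrist boss [[319. 426.]] 5mm higher [[319.  434.3]]
wrist eye [[318.8  12.6]] 5mm higher [[318.9   8.4]]
```

View pics/c10.png

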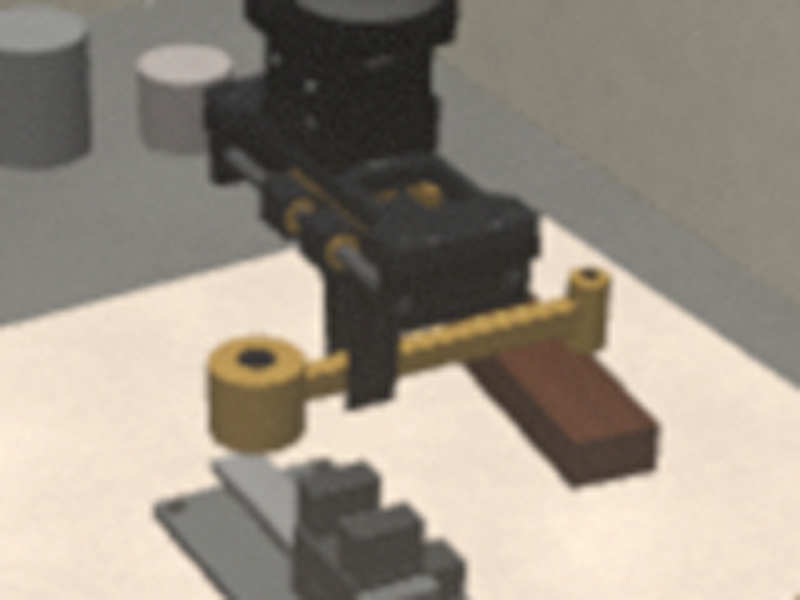

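View pics/c11.png

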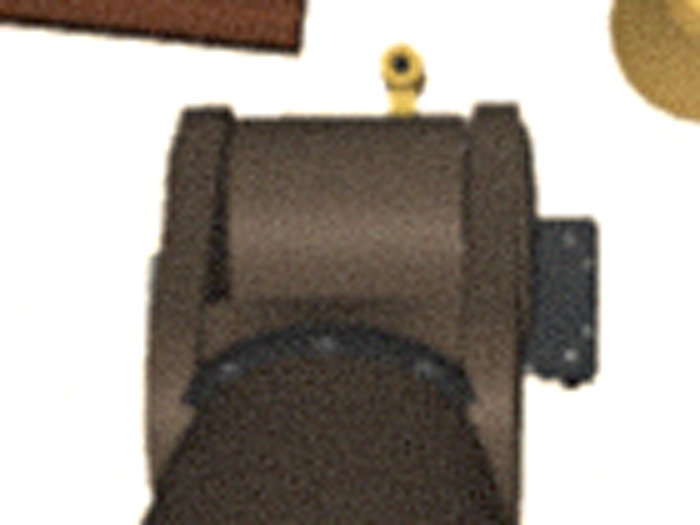

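View pics/w8.png

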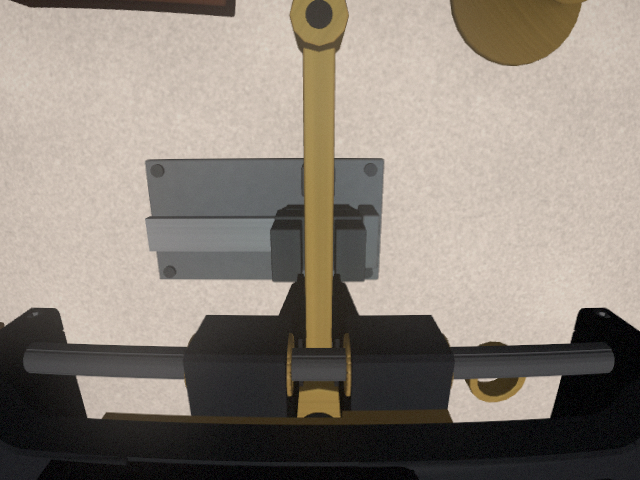

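```bash
python3 -m handwheel '[{"slide":[0,0,0.05],"twist":[0,0,0],"hand":1},{"slide":[0,0,0],"twist":[0,0,0],"hand":1},{"slide":[0,0,0],"twist":[0,0,0],"hand":1},{"slide":[0,0,0],"twist":[0,0,0],"hand":1}]'
python3 -c "
from cell import *
o=get_obs();print(o['dq'].round(3),o['ft_force'])
print(close_job())"
```

```text
time_s: 19.75
ee_pos: [0.5608, 0.0605, 0.1475]
tcp_rot: [1.0, -0.014, 0.0, -0.0]
ft_force: [0.0, -0.6, -7.0]
grip_width: 0.0117
[-0.001 -0.    -0.001  0.001 -0.001  0.   ] [ 0.048553   -0.58702885 -7.02995027]
the job is handed in; nothing more can be done
None
```

I pushed the cradle home first. Then I gripped the brass lever at its balance point and turned it in line with the slot. It was held still over the fork when I handed the job in at 19.75 s.

**Cradle:**
- The push force rose to 6.4 N as the ball rode the side, fell to about 1 N as it dropped into the notch, then rose to about 10 N. I took that last rise as the end stop.
- After I backed off, the wrist picture put the cradle 0.2 mm from home, level with the detent.
- I could not read the ball's travel directly. That it sits in the notch rests on the forces and the picture.

**Lever:**
- **Position:** It sits over the middle of the fork to within the 1–2 mm by which the cameras disagree, parallel to the slot, boss on the robot side (away from the detent).
- **Height:** The underside is about 50 mm above the fork top by the arm's own reading.
- **Level:** In the last side view, boss and eye were both about 0.8 px (roughly 2 mm) above prediction. The lever is therefore level, within the camera calibration.
- **Grip:** The grip is 60 N, the load on the wrist 7.0 N, and joint speeds about zero.

**Did not go cleanly:**
- On the first approach to the lever, joint 6 ran to the end of its range and tilted the tool by about 0.06 rad. I turned the tool the other way; nothing was touched.
- The wrist moment just after the lift suggested some imbalance, but I had no reliable zero for it. I went by the pictures, which showed no tilt.

I aimed nothing at the other things on the bench, and no picture showed any of them moved. I did not measure each one again at the end.

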